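Clamp a freshly glued rubber pad in the lever press and hold the pressure

ROBOT

A 7-joint arm with a two-finger parallel gripper is mounted at the origin on a cart in front of the work surface, level with it; the furniture and walls round the work are solid. World frame = base frame: x ahead of the robot, y to its left, z up, the work surface at z = 0. Lengths are in m, angles in rad, forces in N, time in s.
With the tool pointing down it reaches from about 0.4 to 0.85 m from the base axis. Payload 4.5 kg.
Tool frame: the origin (TCP) lies on the front face of the gripper's body, between the roots of the fingers; the fingertips stand 64 mm ahead of it and the grasp point (between the pads) lies ahead of it (robot.pinch_z is the z of the grasp point in the tool frame, in m); z points along the fingers, y is the line along which they close (so a half turn about z gives the same grasp; the last joint's range is limited). The gripper opens to 88 mm and grips with 3 to 60 N. Pads are 18 mm wide; open, the fingers measure 123 mm over their backs; the gripper's body (75 mm by 187 mm) begins 45 mm behind the grasp point.
Start: joints at [-1.176, 0.689, -0.195, 1.565, 0.157, 0.902, -0.215], TCP at [0.221, 0.585, 0.303] pointing down, gripper open.
Joint ranges: [-3.01, 3.01], [-0.46, 2.08], [-1.47, 1.51], [0.13, 2.56], [-1, 4.14], [0.04, 2.09], [-2.66, 2.66]. Speed limits (rad/s): [2.57, 2.57, 3.14, 3.14, 3.14, 3.14, 3.14].

INTERFACE

Orientations are given as a unit quaternion [x, y, z, w].
In Python, from station import robot gives the robot as it stands.
- The arm moves only by the shell command python3 -m inch 'ROWS' [FORCE]. ROWS is JSON, a list that holds one entry, the list of rows, each a list of 5 numbers: the opening, from 0 (shut) to 1 (fully open), then the shift along the world's x, y, z as a fraction of full scale, then the turn about the world's z as a fraction of full scale. In form: [[[jaw, tx, ty, tz, spin], ...]]. A call has 1 to 10 rows; each row shifts and turns the commanded pose from where the row before left it; what a row does not reach is not made up. Full scale, the value 1, is 25 mm for a shift and 4 degrees for a turn. A row lasts 1/12 s, in which the tool goes at most 41.7 mm and 7.16 degrees, less where a joint would pass 70% of its speed; a pose out of reach is approached as far as the arm can. A call with a number of a shift or a turn outside -1 to 1 is refused whole. A call with a gripper value outside its range is refused whole. The fingers move at their own pace and stop on an object; FORCE is the grip in N (left out, the last holds). Time passes only in rows, so rows that do not move let the fingers close. It gives the time, the measured TCP pose, the force and the opening at its end, in the units of the state.
- robot.observe(): the state, without advancing time (a new reading comes with each control period).
- robot.camera(name): name is "scene" or "top" or "wrist"; returns the picture (400x640x3 uint8, red, green, blue); there is no depth.
- robot.camera_params(name): a dict with "K" (3x3 intrinsics, pixels), "world_from_camera" (4x4, takes a point from camera to world coordinates); the wrist camera has in their place "T_tool_cam" (4x4, takes a point from camera to tool coordinates, whose origin is the TCP and whose axes are the flange's). Camera axes: x right, y down, z forward; pixel columns grow to the right and rows downward; lengths in m; the calibration is good to about 2 mm. The wrist camera is an equidistant fisheye: a pixel r from the principal point sees the ray r / f radians off the axis. A picture is of the moment at which its call begins: read the wrist's pose just before it. camera_params takes no time and is no camera call.
- robot.finish_job(): hands the job in, once; it reports no verdict.
The state is a dict: "t": time; "joints": joint angles; "joint_vel": joint speeds; "tau": joint torques, N m; "ee_pos": TCP position; "tcp_rot": TCP orientation; "wrist_force": force on the tool from outside, world axes, zero at the start; "wrist_torque": the same for the moment, N m; "opening": finger opening in m.
Only numpy, scipy, OpenCV 4.12 (cv2) and the standard library are available. Lean on these libraries where they do the work, as an engineer would, in place of code of your own. Each camera call takes 0.05 s, during which the arm holds its last target. There are 200 camera calls.

TASK

The rubber pad has just been glued on the steel bracket: hang this bracket by its hole on the pin of the green lever press, flat in the nest with its pad under the ram, and let go of it. Then press the lever down by its black grip until the sprung foot on the ram is pushed in about halfway by the pad (never bottomed out), and finish while still holding it there so that the glue can grab. Leave the bare bracket and the other things alone.

Things in the scene. Friction and masses are not known exactly. Their poses are not given: they have to be found in the camera images.
- bracket: Workpiece: steel bracket 158 x 36 mm, sheet 4 thick, black rubber pad (28 across, 8 high) on top; flat on the bench, about 160 g. Origin: centre of its 13 mm through hole, underside. x runs along it toward the pad: pad centre x +45, pad end +63, far end -95; z up. From x -94 to -30 both edges are turned up as flanges 18 high, 36 over their outsides: grip across them (along y), e.g. at x -60.
- bare_bracket: Bystander: the same bracket without the rubber pad (a flat grey patch in its place). Same origin and axes. Which of the two lies nearer to the robot varies.
- hole (a point): Centre of the workpiece's hole, at the underside (same point as the origin of bracket).
- pad (a point): Point of the workpiece's underside right below the centre of its rubber pad, 45 mm from the hole.
- press: Green lever press, fixed, 86 x 205 x 205 mm; place and heading vary. Origin: on the ram's axis at bench level; z up, +y out of the open throat (robot's left), -x the lever's side (toward the robot). Foot plate 20 high, y -115 to 90. On it an aluminium nest block, top 55 above the bench, x -31 to 31, y -26 to 66, then only x -11 to 11 up to y 88 mm. Head x -28 to 28, y -107 to 30, z 131 to 205.
- pin_base (a point): Foot of the locating pin (diameter 10, 14 high, top 5 tapered) on the block's top, 55 above the bench, at y +45 of the press; axes as the press. Seated, the bracket's hole is here, its x axis points along the press's -y and its flanged end sticks out of the throat, clear above and below.
- under_ram (a point): Point of the block's top (55 above the bench) below the ram: the pad belongs over it. Axes as the press. At x -24 and +24 from it stand guide dowels (diameter 8, 10 high, top 4 tapered); the bracket lies between them with 2 mm to spare each side.
- press_lever (a joint): Lever angle a, rad: 0 at rest (up), grows when pressed, stop 1.40. Pivot along the press's x at y -30, z 165 mm; at a the grip axis is at y = -30 - 170 cos(0.90 - a), z = 165 + 170 sin(0.90 - a). Springs back: at the grip about 2 N at first, 5 N at 1.00 (foot meets the seated bracket's pad), 9 N at 1.17 (foot half in, grip axis 120 above the bench); bottoms out at 1.33. Ram moves 30 mm per rad.
- lever_grip: Black round grip on the lever's end, diameter 22, level, along the press's x axis: a sleeve that turns freely on its pin. Origin on its axis near the lever; it reaches from x +10 to -68 mm.
- grip_mid (a point): Middle of the black grip, on its axis, at x -95 mm of the press; 298 above the bench at rest.
- press_foot (a joint): How far the sprung foot at the ram's lower end is pushed in, m: 0 free, 0.010 bottomed out, 0.005 half. Spring 3.5 N/mm after 3.5 N preload. Its stem shows 10 mm when free: upper half bright, lower half an orange band, whose upper edge meets the sleeve at 0.005.
- foot_face: Steel swivel face of the sprung foot: disc 24 across, 8 thick, on the ram's axis, lower face 97 above the bench at rest (the seated pad's top is at 67, so bring the bracket in less than 30 above its seat). Its frame origin lies on the axis 97 below its lower face.
- mug: A bystander: light mug with a blue pattern, 92 x 127 x 93 mm, origin under its centre.
- canister: A bystander: upright ribbed grey canister with a beige lid, 45 across, 86 high, origin under its centre.
- spray_can: A bystander: upright spray can, 67 across, 198 high, origin under its centre.
- barcode_scanner: A bystander: black hand scanner lying on the bench, 159 x 97 x 45 mm, origin under its centre.
- rubber_pads_box: A bystander: clear plastic box of small white parts, 101 x 62 x 30 mm, origin under its centre.

How it is judged:
On the way, in this order (a step that is already met when the one before it is completed fails the run):
1. the bracket with the pad hangs on the pin, flat in the nest, pad under the ram, and is let go while the press is still open (horizontal distance between hole and pin_base below 0.004 m and z of hole in the frame of pin_base below 0.003 m and distance between pad and under_ram below 0.006 m and angle between bracket's own z axis and vertical below 0.05 rad and contact force between the fingers and bracket below 0.1 N and value of joint press_lever below 0.8 rad), for 0.2 s.
2. the lever is held down with the foot on the pad, pushed in about halfway (value of joint press_foot between 0.003 and 0.007 m and contact force between foot_face and bracket above 8 N and contact force between the fingers and lever_grip above 1 N), for 0.3 s.
At the end, for the whole second after the job is handed in: Padded bracket on the pin (hole within 4 mm, underside within 3 mm of the block, pad within 6 mm of its place under the ram, tilt < 0.05 rad), not touched by the fingers; fingers hold the grip (> 1 N), foot pushed in 3 to 7 mm, pressing the bracket with > 8 N, through the last second (all of step 2 and horizontal distance between hole and pin_base below 0.004 m and z of hole in the frame of pin_base below 0.003 m and distance between pad and under_ram below 0.006 m and angle between bracket's own z axis and vertical below 0.05 rad and contact force between the fingers and bracket below 0.1 N); the arm keeps its last pose, push and grip.
It fails at once if the sprung foot bottoms out (pushed in over 9.3 mm) (value of joint press_foot above 0.0093 m).
It fails at once if a bystander is moved by over 20 mm (distance of any of bare_bracket, mug, canister, spray_can, barcode_scanner, rubber_pads_box from where it was at the start of the episode above 0.02 m).
It also fails if it takes over 61 s, if anything falls off the work surface, if the arm or the gripper's body presses on something with over 40 N, if the wrist force passes 120 N, or if a joint passes its speed limit or range.

## Working session

There is one attempt and no reset: what is moved stays moved. The work goes in short steps, Python scripts to look and compute and a shell command to move; the robot and the scene stay as the last step left them, time stands still between calls to the robot, and variables do not carry over. Pictures are saved under pics/ and viewed, on a budget of 10 in all, crops included, one or two more only if the job needs it, and the job is handed in when it is done.

```bash
mkdir -p pics; ls; python3 - <<'E'
from station import robot
import cv2
s=robot.observe();print({k:(s[k]) for k in('t','ee_pos','tcp_rot','wrist_force','opening')},robot.pinch_z)
for n in('scene','top'):
    cv2.imwrite(f'pics/{n}0.png',robot.camera(n)[...,::-1]);p=robot.camera_params(n);print(n,p)
print(robot.camera_params('wrist'))
E
```

```text
pics
{'t': 0.0, 'ee_pos': array([0.2204855 , 0.58426193, 0.30191483]), 'tcp_rot': array([ 1.79398703e-01,  9.83776023e-01, -9.12724630e-04, -9.78495019e-05]), 'wrist_force': array([-0.74279974,  0.6076124 , -0.76776258]), 'opening': 0.0883069717169258} 0.0453
scene {'K': array([[512.25667593,   0.        , 321.09545358],
       [  0.        , 512.25667593, 189.13162233],
       [  0.        ,   0.        ,   1.        ]]), 'world_from_camera': array([[ 0.45152072, -0.53083383,  0.71717814, -0.45048939],
       [-0.89221587, -0.26055886,  0.36886302, -0.60467325],
       [-0.00893785, -0.80642701, -0.59126609,  1.06613311],
       [ 0.        ,  0.        ,  0.        ,  1.        ]])}
top {'K': array([[429.23670285,   0.        , 315.02323083],
       [  0.        , 429.23670285, 194.0297973 ],
       [  0.        ,   0.        ,   1.        ]]), 'world_from_camera': array([[-0.00956979, -0.97641306,  0.21569877,  0.35170945],
       [-0.99994219,  0.01040182,  0.00272251, -0.06922528],
       [-0.00490196, -0.21566025, -0.97645616,  1.29759049],
       [ 0.        ,  0.        ,  0.        ,  1.        ]])}
{'K': array([[309.70691629,   0.        , 320.92915047],
       [  0.        , 309.70691629, 203.81807076],
       [  0.        ,   0.        ,   1.        ]]), 'T_tool_cam': array([[ 4.24323287e-05, -9.65854841e-01, -2.59083817e-01,
         6.66011143e-02],
       [ 9.99999966e-01, -2.53692108e-05,  2.58353853e-04,
        -1.12715354e-05],
       [-2.56105072e-04, -2.59083819e-01,  9.65854807e-01,
        -8.23236985e-02],
       [ 0.00000000e+00,  0.00000000e+00,  0.00000000e+00,
         1.00000000e+00]])}
```

View pics/top0.png

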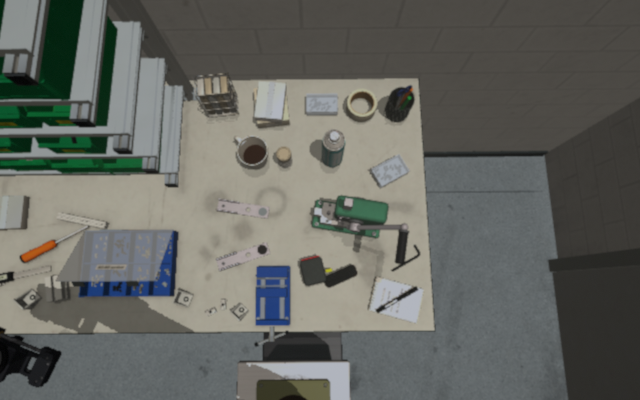

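View pics/scene0.png

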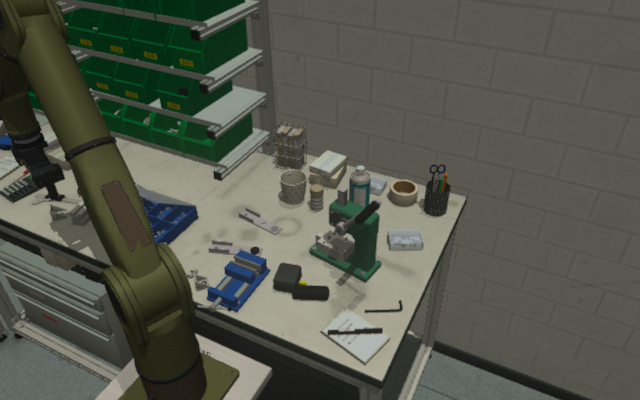

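Top view: the padded bracket has its pad at (262,250) and its far end at about (217,266). The bare bracket is behind it at y≈208. The press is at about (350,215) with its throat facing left, and the black grip runs from (403,230) to (401,263). Next I'll cast rays on these and view enlarged crops.

```bash
cat > h.py <<'E'
import numpy as np, cv2
from station import robot
from scipy.spatial.transform import Rotation as R
def ray(n,u,v,pose=None):
    p=robot.camera_params(n);K=p['K'];x=(u-K[0,2])/K[0,0];y=(v-K[1,2])/K[1,1]
    if n=='wrist':
        r=np.hypot(x,y);d=np.array([np.sin(r)*x/r,np.sin(r)*y/r,np.cos(r)])
        T=np.eye(4);T[:3,:3]=R.from_quat(pose[1]).as_matrix();T[:3,3]=pose[0];T=T@p['T_tool_cam']
    else: d=np.array([x,y,1.]);T=p['world_from_camera']
    return T[:3,3],T[:3,:3]@d
def onz(n,u,v,z,pose=None):
    o,d=ray(n,u,v,pose);return o+d*(z-o[2])/d[2]
def st():
    s=robot.observe();return s['ee_pos'],s['tcp_rot']
E
python3 - <<'E'
from h import *
im=cv2.imread('pics/top0.png')
c=im[180:290,200:430]
cv2.imwrite('pics/c1.png',cv2.resize(c,None,fx=3.4,fy=3.4,interpolation=cv2.INTER_CUBIC))
g=im.max(2)
def blob(x0,x1,y0,y1,t=45):
    m=(g[y0:y1,x0:x1]<t).astype(np.uint8);n,l,s,ce=cv2.connectedComponentsWithStats(m)
    i=1+s[1:,4].argmax();ys,xs=np.where(l==i);r=cv2.minAreaRect(np.c_[xs,ys].astype(np.float32))
    print(s[i],ce[i]+[x0,y0],r[0][0]+x0,r[0][1]+y0,r[1:]);return ce[i]+[x0,y0]
p=blob(250,275,240,262);print('pad',onz('top',*p,.010))
q=blob(392,414,222,270);print('grip',onz('top',*q,.298))
for n,u,v in[('far',217,266)]:print(n,onz('top',u,v,.01))
E
```

```text
[9 9 5 3 6] [260.66666667 250.33333333] 260.8000011444092 250.4000005722046 ((4.4721360206604, 0.8944271206855774), 26.56505012512207)
pad [0.46562058 0.09839092 0.01      ]
[  4  10  11  33 220] [401.07727273 247.81818182] 400.9314727783203 247.95938873291016 ((8.264657974243164, 31.989925384521484), 4.085616588592529)
grip [ 0.44269012 -0.26471621  0.298     ]
far [0.42066397 0.22714403 0.01      ]
```

View pics/c1.png

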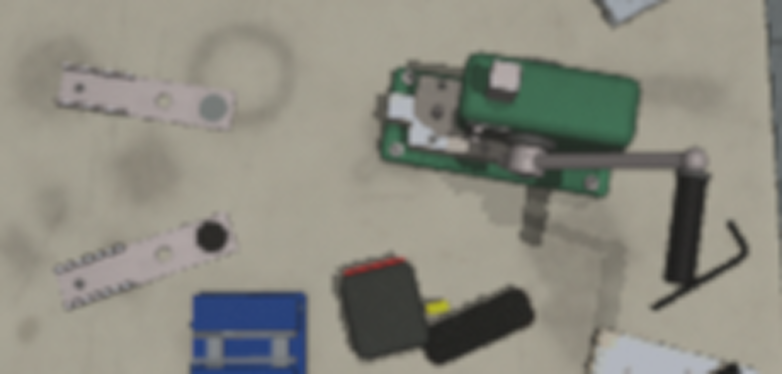

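```bash
python3 - <<'E'
from h import *
f=lambda u,v:(u/3.4+200-.35,v/3.4+180-.35)
hole=onz('top',*f(163,254),.004);pad=onz('top',*f(211,236),.012);sm=onz('top',*f(80,284),.004)
d=(pad-hole)[:2];d2=(pad-sm)[:2]
print(hole,pad,sm,np.hypot(*d),np.degrees([np.arctan2(*d[::-1]),np.arctan2(*d2[::-1])]))
e=d2/np.hypot(*d2);print('grasp',pad[:2]-e*(45+67))
a=onz('top',*f(692,175),.305);b=onz('top',*f(679,282),.305);print('grip ends',a,b,np.degrees(np.arctan2(*(a-b)[1::-1])))
for n,p,z in[('vice',(192,293),.05),('pinblk',(437,112),.06),('head1',(480,52),.2),('head2',(638,80),.2),('head3',(632,152),.2)]:print(n,onz('top',*f(*p),z))
print('spray',onz('top',333,135,.198),'canister',onz('top',283,155,.086))
E
```

```text
[0.45454705 0.13815251 0.004     ] [0.46919058 0.09508538 0.012     ] [0.42911772 0.21039975 0.004     ] 0.04548857404902598 [-71.22112933 -70.83716647]
grasp [-36.29525542 105.88910936]
grip ends [ 0.48061437 -0.27026054  0.305     ] [ 0.40846477 -0.25764213  0.305     ] -9.92025589728692
vice [0.41790942 0.10546338 0.05      ]
pinblk [ 0.56909684 -0.10371461  0.06      ]
head1 [ 0.59099743 -0.13365817  0.2       ]
head2 [ 0.56776054 -0.25414362  0.2       ]
head3 [ 0.51222011 -0.24705119  0.2       ]
spray [ 0.75761248 -0.11635114  0.198     ] canister [0.73830689 0.02752333 0.086     ]
```

```bash
python3 -m inch '[[[1,0.53,-0.96,-0.25,-0.78],[1,0.53,-0.96,-0.25,-0.78],[1,0.53,-0.96,-0.25,-0.78],[1,0.53,-0.96,-0.25,-0.78],[1,0.53,-0.96,-0.25,-0.78],[1,0.53,-0.96,-0.25,-0.78],[1,0.53,-0.96,-0.25,-0.78],[1,0.53,-0.96,-0.25,-0.78]]]' 20 && python3 -m inch '[[[1,0.53,-0.96,-0.25,-0.78],[1,0.53,-0.96,-0.25,-0.78],[1,0.53,-0.96,-0.25,-0.78],[1,0.53,-0.96,-0.25,-0.78],[1,0.53,-0.96,-0.25,-0.78],[1,0.53,-0.96,-0.25,-0.78],[1,0.53,-0.96,-0.25,-0.78],[1,0.53,-0.96,-0.25,-0.78],[1,0,0,0,0],[1,0,0,0,0]]]'
python3 - <<'E'
from h import *
p=st();print(p,robot.observe()['joints'])
cv2.imwrite('pics/w1.png',robot.camera('wrist')[...,::-1])
E
```

```text
t: 0.77
ee_pos: [0.327, 0.3914, 0.2523]
tcp_rot: [0.389, 0.921, -0.0, -0.0]
wrist_force: [-0.4, -0.2, -0.6]
opening: 0.0882
t: 1.6
ee_pos: [0.4331, 0.1991, 0.2023]
tcp_rot: [0.579, 0.815, -0.001, 0.0]
wrist_force: [-0.2, 0.2, -0.1]
opening: 0.0884
(array([0.43309013, 0.19907096, 0.20229251]), array([ 5.79194408e-01,  8.15189130e-01, -7.15118025e-04,  9.50543417e-05])) [-0.51447789  0.6747962  -0.02164705  2.10233635  0.03990882  0.36606783
 -0.23335009]
```

View pics/w1.png

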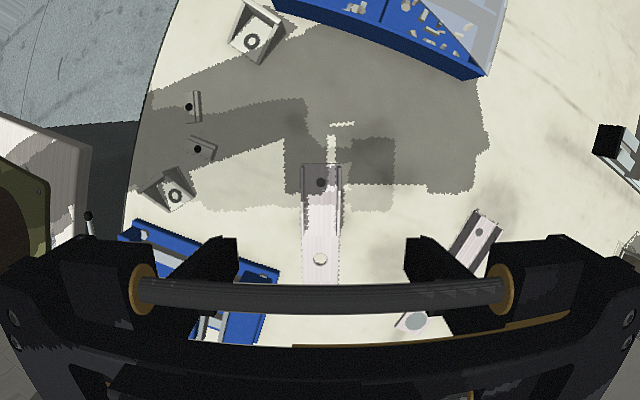

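The wrist view shows the bracket between the fingers: hole at (320,259), small hole at (320,182), far end at v≈163.

```bash
python3 - <<'E'
from h import *
p=(np.array([.43309,.19907,.20229]),np.array([.57919,.81519,-.0007,.0001]))
h=onz('wrist',320,259,.004,p);s=onz('wrist',320.5,182,.004,p);d=(h-s)[:2]
e=d/np.hypot(*d);y=np.degrees(np.arctan2(e[1],e[0]));g=h[:2]-e*.067
ty=R.from_quat(p[1]).as_matrix()[:,1];ty=np.degrees(np.arctan2(ty[1],ty[0]))
print(h,s,np.hypot(*d),y,'tool y',ty,'spin',y+90-ty,'grasp',g,'move',g-p[0][:2])
E
```

```text
[0.45353919 0.13644489 0.004     ] [0.42844017 0.21006957 0.004     ] 0.07778531408959684 -71.17549750231312 tool y 19.2126166953379 spin -0.38811419765102073 grasp [0.43192027 0.19986115] move [-0.00116973  0.00079115]
```

```bash
python3 -m inch '[[[1,-0.05,0.03,-0.9,-0.1],[1,0,0,-0.9,0],[1,0,0,-0.9,0],[1,0,0,-0.9,0],[1,0,0,-0.9,0],[1,0,0,-0.5,0],[1,0,0,-0.4,0],[1,0,0,0,0]]]' && python3 -m inch '[[[0.3,0,0,0,0],[0.3,0,0,0,0],[0.3,0,0,0,0],[0.3,0,0,0,0],[0.3,0,0,0,0],[0.3,0,0,0,0],[0.3,0,0,0,0],[0.3,0,0,0,0]]]' 30
```

```text
t: 2.32
ee_pos: [0.4302, 0.2027, 0.0663]
tcp_rot: [0.58, 0.815, -0.001, -0.001]
wrist_force: [-1.1, 0.1, 0.5]
opening: 0.088
t: 2.98
ee_pos: [0.4314, 0.2015, 0.0679]
tcp_rot: [0.581, 0.814, 0.0, 0.0]
wrist_force: [-0.2, -1.1, 0.8]
opening: 0.0371
```

```bash
python3 -m inch '[[[0.1,0,0,0.5,0],[0.1,0,0,1,0],[0.1,0,0,1,0],[0.1,0,0,1,0],[0.1,0.38,-0.95,0.42,-0.52],[0.1,0.38,-0.95,0.42,-0.52],[0.1,0.38,-0.95,0.42,-0.52],[0.1,0.38,-0.95,0.42,-0.52],[0.1,0.38,-0.95,0.42,-0.52],[0.1,0.38,-0.95,0.42,-0.52]]]' 40 && python3 -m inch '[[[0.1,0.38,-0.95,0.42,-0.52],[0.1,0.38,-0.95,0.42,-0.52],[0.1,0.38,-0.95,0.42,-0.52],[0.1,0.38,-0.95,0.42,-0.52],[0.1,0.38,-0.95,0.42,-0.52],[0.1,0.38,-0.95,0.42,-0.52],[0.1,0.38,-0.95,0.42,-0.52],[0.1,0.38,-0.95,0.42,-0.52],[0.1,0,0,0,0],[0.1,0,0,0,0]]]'
python3 - <<'E'
from h import *
p=st();print(p,robot.observe()['joints'])
im=robot.camera('wrist')[...,::-1];cv2.imwrite('pics/w2.png',im)
cv2.imwrite('pics/w2c.png',cv2.resize(im[60:310,160:480],None,fx=2.4,fy=2.4,interpolation=cv2.INTER_CUBIC))
E
```

```text
t: 3.82
ee_pos: [0.4882, 0.0577, 0.2186]
tcp_rot: [0.666, 0.746, -0.0, -0.0]
wrist_force: [0.6, -0.2, -2.1]
opening: 0.0356
t: 4.65
ee_pos: [0.5446, -0.1207, 0.2953]
tcp_rot: [0.766, 0.642, -0.014, -0.025]
wrist_force: [-36.9, 21.2, 5.9]
opening: 0.037
(array([ 0.54457989, -0.12065132,  0.29530492]), array([ 0.76578734,  0.64245053, -0.01416317, -0.02502952])) [ 0.14240526  0.62559211 -0.00202663  1.74226333 -0.01517441  0.82997345
 -0.02343364]
```

View pics/w2c.png

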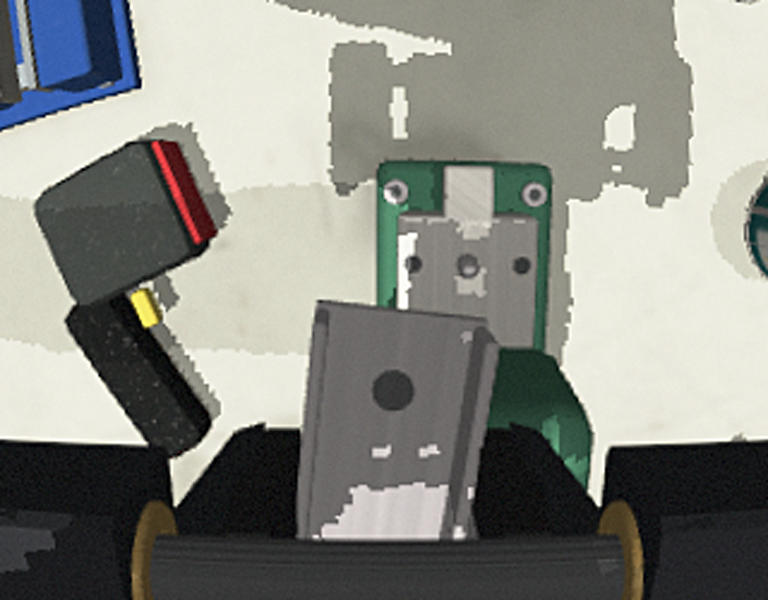

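The picture shows the nest with the pin at crop (467,265). The wrist force (-37, 21 N) says the bracket tip has run into something on top of the press, and the bracket looks skewed in the fingers. I'll back off and check it.

```bash
python3 -m inch '[[[0.1,-0.5,0.8,0.1,0],[0.1,0,1,0.3,0],[0.1,0,1,0.3,0],[0.1,0,1,0.3,0],[0.1,0,1,0,0],[0.1,0,0,0,0],[0.1,0,0,0,0]]]'
python3 - <<'E'
from h import *
p=st();print(p)
im=robot.camera('wrist')[...,::-1];cv2.imwrite('pics/w3.png',im)
s=cv2.imread('pics/w3.png')[80:300,170:470];t=robot.camera('scene')[130:290,220:440,::-1]
cv2.imwrite('pics/w3c.png',np.hstack([cv2.resize(s,(400,293)),cv2.resize(t,(400,293))]))
E
```

```text
t: 5.28
ee_pos: [0.5513, -0.0091, 0.3268]
tcp_rot: [0.765, 0.643, -0.0, -0.001]
wrist_force: [-0.2, -1.0, -2.1]
opening: 0.0364
(array([ 0.55128131, -0.00906456,  0.32684455]), array([ 7.65451492e-01,  6.43493173e-01, -2.66158314e-04, -6.92269024e-04]))
```

View pics/w3c.png

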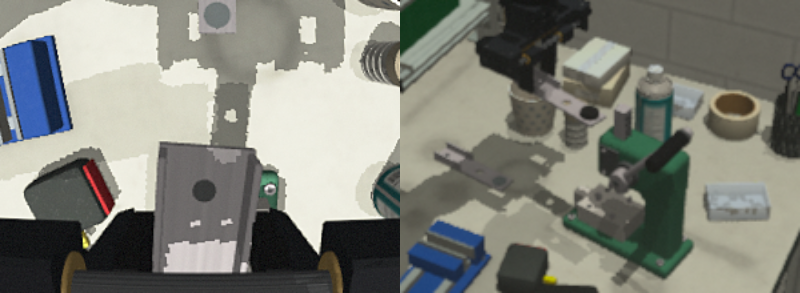

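The scene view shows a ram stub standing out of the head top, which is what I hit. The bracket is still gripped. Now I'll measure how it sits in the tool.

```bash
python3 - <<'E'
from h import *
im=cv2.imread('pics/w3.png');g=cv2.cvtColor(im,cv2.COLOR_BGR2GRAY).astype(float)
I=(np.zeros(3),np.array([0,0,0,1.]))
m=(g[200:245,300:345]<70).astype(np.uint8);n,l,s,c=cv2.connectedComponentsWithStats(m)
i=1+s[1:,4].argmax();c=c[i]+[300,200];print('small hole px',c,s[i]);
h=onz('wrist',*c,.066,I);print('tool',h)
P=[];Q=[]
for u in range(298,356,2):
    d=np.diff(cv2.GaussianBlur(g,(3,3),0)[175:208,u]);v=175.5+d.argmin();P.append((u,v))
P=np.array(P);print(P[::4].tolist())
f=np.polyfit(P[:,0],P[:,1],1)
r=abs(np.polyval(f,P[:,0])-P[:,1])<2;f=np.polyfit(P[r,0],P[r,1],1);print('slope',f[0],r.sum())
a,b=[onz('wrist',u,np.polyval(f,u),.066,I) for u in(295,355)]
print('end in tool',a,b,'yaw deg',np.degrees(np.arctan2((b-a)[0],(b-a)[1])))
cv2.imwrite('pics/w3d.png',cv2.resize(im[170:300,260:380],None,fx=4.5,fy=4.5,interpolation=cv2.INTER_CUBIC))
E
```

```text
small hole px [322.74074074 222.85185185] [ 15  15  17  16 216]
tool [0.01671398 0.0007088  0.066     ]
[[298.0, 186.5], [306.0, 186.5], [314.0, 187.5], [322.0, 188.5], [330.0, 179.5], [338.0, 202.5], [346.0, 189.5], [354.0, 190.5]]
slope 0.08035714285714236 15
end in tool [ 0.03573378 -0.01291133  0.066     ] [0.03332709 0.01657503 0.066     ] yaw deg -4.666161654176239
```

View pics/w3d.png

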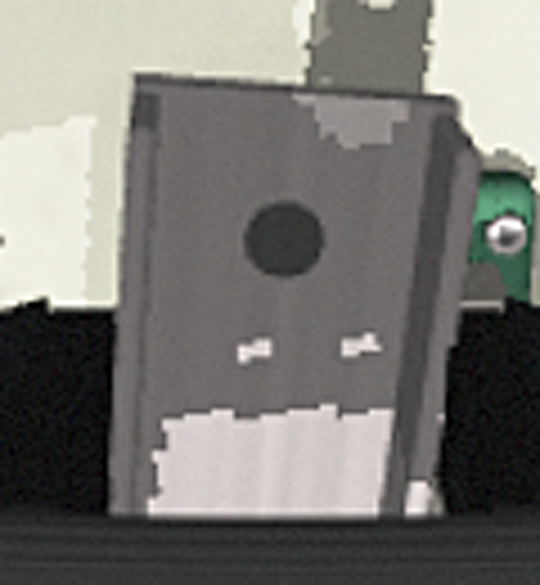

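The bracket is turned about 4.7° in the fingers and has slid. I'll set it back on its old spot and regrip it. Meanwhile I'll take the pin and press heading from the earlier wrist picture.

```bash
python3 - <<'E'
from h import *
p=(np.array([ 0.54457989, -0.12065132,  0.29530492]), np.array([ 0.76578734,  0.64245053, -0.01416317, -0.02502952]))
f=lambda u,v:(160+u/2.4-.3,60+v/2.4-.3)
w=lambda q,z:onz('wrist',*f(*q),z,p)
pin=w((467,265),.069);print('pin',pin)
for n,a,b,z in[('dots',(413.5,264.5),(521.5,265),.055),('screws',(396,191),(535,194),.024),('plate',(380,163),(549,164),.02),('blk',(400,215),(537,215),.055)]:
    A,B=w(a,z),w(b,z);print(n,A,B,'mid',(A+B)/2,'d',np.linalg.norm(B-A),'yaw',np.degrees(np.arctan2((B-A)[1],(B-A)[0])))
A,B=w((378,175),.02),w((378,300),.02);print('plate side',np.degrees(np.arctan2((A-B)[1],(A-B)[0]))-90)
E
```

```text
pin [ 0.56850697 -0.10308557  0.069     ]
dots [ 0.5457437  -0.10120061  0.055     ] [ 0.59265941 -0.10891182  0.055     ] mid [ 0.56920156 -0.10505622  0.055     ] d 0.04754520893798497 yaw -9.333855293937633
screws [ 0.54210878 -0.06921284  0.024     ] [ 0.6072309  -0.08099156  0.024     ] mid [ 0.57466984 -0.0751022   0.024     ] d 0.06617876216820981 yaw -10.252319947137773
plate [ 0.53668898 -0.05471431  0.02      ] [ 0.61675428 -0.06787458  0.02      ] mid [ 0.57672163 -0.06129445  0.02      ] d 0.08113966732399287 yaw -9.334201050348184
blk [ 0.54362391 -0.07874785  0.055     ] [ 0.60264019 -0.08809913  0.055     ] mid [ 0.57313205 -0.08342349  0.055     ] d 0.059752547336746044 yaw -9.003803268430326
plate side -10.097336237814787
```

```bash
python3 -m inch '[[[0.1,-0.6,1,-0.5,0.73],[0.1,-0.6,1,-0.5,0.73],[0.1,-0.6,1,-0.5,0.73],[0.1,-0.6,1,-0.5,0.73],[0.1,-0.6,1,-0.5,0.73],[0.1,-0.6,1,-0.5,0.73],[0.1,-0.6,1,-0.5,0.73],[0.1,-0.6,1,-0.5,0.73],[0.1,0,0,0,0],[0.1,0,0,0,0]]]'
```

```text
t: 6.22
ee_pos: [0.4313, 0.1891, 0.2266]
tcp_rot: [0.62, 0.784, -0.001, -0.0]
wrist_force: [0.9, -1.0, -1.3]
opening: 0.036
```

```bash
python3 -m inch '[[[0.1,0,0.3,-1,0.7],[0.1,0,0.2,-1,0.7],[0.1,0,0,-1,0],[0.1,0,0,-1,0],[0.1,0,0,-1,0],[0.1,0,0,-0.5,0],[0.1,0,0,-0.3,0],[0.1,0,0,-0.2,0],[0.1,0,0,0,0]]]'
```

```text
t: 6.97
ee_pos: [0.4328, 0.2004, 0.077]
tcp_rot: [0.583, 0.813, -0.0, 0.0]
wrist_force: [-0.1, -0.3, -1.9]
opening: 0.0365
```

```bash
python3 -m inch '[[[0.1,0,0,-0.15,0],[0.1,0,0,-0.15,0],[0.1,0,0,-0.1,0],[0.1,0,0,0,0]]]'; python3 -m inch '[[[0.6,0,0,0,0],[1,0,0,0,0],[1,0,0,0,0],[1,0,0,0,0],[1,0,0,0.8,0],[1,0,0,1,0],[1,0,0,1,0],[1,0,0,1,0],[1,0,0,1,0],[1,0,0,0,0]]]';python3 -m inch '[[[1,0,0,0,0],[1,0,0,0,0]]]'
python3 - <<'E'
from h import *
p=st();print(p)
im=robot.camera('wrist')[...,::-1];cv2.imwrite('pics/w4.png',im);g=cv2.cvtColor(im.copy(),cv2.COLOR_BGR2GRAY)
cv2.imwrite('pics/w4c.png',cv2.resize(im[140:300,240:400],None,fx=3.5,fy=3.5,interpolation=cv2.INTER_CUBIC))
E
```

```text
t: 7.3
ee_pos: [0.4322, 0.2007, 0.0695]
tcp_rot: [0.583, 0.813, 0.0, 0.001]
wrist_force: [-2.1, -1.1, 19.0]
opening: 0.0358
t: 8.13
ee_pos: [0.4334, 0.2022, 0.1908]
tcp_rot: [0.582, 0.813, 0.003, 0.001]
wrist_force: [-0.4, -0.1, 0.2]
opening: 0.0881
t: 8.3
ee_pos: [0.4317, 0.2014, 0.1868]
tcp_rot: [0.582, 0.813, -0.0, -0.0]
wrist_force: [-0.5, 0.3, -0.8]
opening: 0.0883
(array([0.43165126, 0.20142294, 0.1867913 ]), array([ 5.81731412e-01,  8.13380909e-01, -2.26609247e-04, -9.73383195e-05]))
```

View pics/w4c.png

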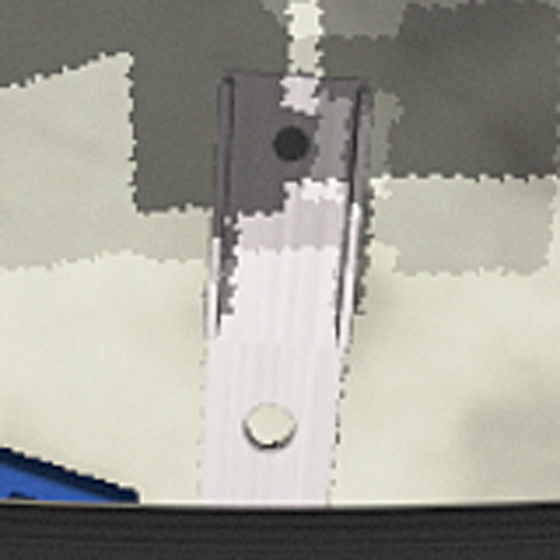

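The crop shows the big hole at image (316.5,261.4) and the small hole at (322.8,180.8), with the bracket lying flat.

```bash
cat > b.py <<'E'
from h import *
def brk(hp,sp,p):
    h=onz('wrist',*hp,.004,p);s=onz('wrist',*sp,.004,p);d=(h-s)[:2]
    e=d/np.hypot(*d);y=np.degrees(np.arctan2(e[1],e[0]));g=h[:2]-e*.067
    ty=R.from_quat(p[1]).as_matrix()[:,1];ty=np.degrees(np.arctan2(ty[1],ty[0]))
    print(h,np.hypot(*d),'yaw',y,'spin',y+90-ty,'grasp',g,'move/25mm',(g-p[0][:2])/.025)
E
python3 - <<'E'
from b import *
brk((316.5,261.4),(322.8,180.8),(np.array([.43165,.20142,.18679]),np.array([.58173,.81338,-.0002,-.0001])))
E
```

```text
[0.44713215 0.14237204 0.004     ] 0.07726737705469817 yaw -75.45564204951211 spin -4.310883064511625 grasp [0.43030647 0.20722493] move/25mm [-0.05374106  0.23219714]
```

```bash
python3 -m inch '[[[1,-0.05,0.23,-0.5,-1],[1,0,0,-0.9,-0.08],[1,0,0,-0.9,0],[1,0,0,-0.9,0],[1,0,0,-0.8,0],[1,0,0,-0.5,0],[1,0,0,-0.3,0],[1,0,0,0,0]]]' && python3 -m inch '[[[0.1,0,0,0,0],[0.1,0,0,0,0],[0.1,0,0,0,0],[0.1,0,0,0,0],[0.1,0,0,0,0],[0.1,0,0,0,0],[0.1,0,0,0,0],[0.1,0,0,0,0]]]' 40;python3 -c "
from h import *;print(st())"
```

```text
t: 9.02
ee_pos: [0.4294, 0.2067, 0.0655]
tcp_rot: [0.612, 0.791, -0.002, -0.001]
wrist_force: [-0.3, -0.1, 0.4]
opening: 0.0883
t: 9.68
ee_pos: [0.4307, 0.2073, 0.0673]
tcp_rot: [0.612, 0.791, 0.0, 0.0]
wrist_force: [-0.5, 0.2, -0.1]
opening: 0.0369
(array([0.43065846, 0.20729588, 0.06733612]), array([6.12049044e-01, 7.90819799e-01, 1.10052144e-04, 4.20814188e-05]))
```

```bash
python3 -m inch '[[[0.1,0,0,0.8,0],[0.1,0,0,1,0],[0.1,0,0,1,0],[0.1,0,0,1,0],[0.1,0,0,1,0],[0.1,0.7,-0.8,0,-0.67],[0.1,0.7,-0.8,0,-0.67],[0.1,0.7,-0.8,0,-0.67],[0.1,0.7,-0.8,0,-0.67],[0.1,0.7,-0.8,0,-0.67]]]' && python3 -m inch '[[[0.1,0.7,-0.8,0,-0.67],[0.1,0.7,-0.8,0,-0.67],[0.1,0.7,-0.8,0,-0.67],[0.1,0.8,-0.8,0,-0.7],[0.1,0,0,0,0],[0.1,0,0,0,0],[0.1,0,0,0,0]]]';python3 - <<'E'
from h import *
p,q=st();m=R.from_quat(q).as_matrix();y=np.degrees(np.arctan2(m[1,1],m[0,1]));print(p,q,'yaw',y,'spin units',(-9.7-y)/4)
pin=np.array([.5687,-.1035]);Y=np.array([.1685,.9857])
print('to pre',(pin+Y*(.067+.065)-p[:2])/.025,'to final',(pin+Y*.067-p[:2])/.025,'z',(.1443-p[2])/.025)
E
```

```text
t: 10.52
ee_pos: [0.5184, 0.1061, 0.1872]
tcp_rot: [0.701, 0.713, -0.0, -0.0]
wrist_force: [-0.5, 0.5, -2.3]
opening: 0.0357
t: 11.1
ee_pos: [0.5897, 0.0278, 0.1868]
tcp_rot: [0.764, 0.645, -0.001, -0.001]
wrist_force: [-0.6, 0.1, -1.6]
opening: 0.0361
[0.58969706 0.02779428 0.18676096] [ 7.64236706e-01  6.44935155e-01 -5.07901127e-04 -8.03830136e-04] yaw -9.678314701871367 spin units -0.005421324532158156
to pre [ 0.04979741 -0.04727524] to final [-0.38830259 -2.61009524] z -1.6984382556708277
```

```bash
python3 -m inch '[[[0.1,0,0,-0.85,0],[0.1,0,0,-0.85,0],[0.1,0,0,0,0],[0.1,-0.07,-0.5,0,0],[0.1,-0.08,-0.53,0,0],[0.1,-0.08,-0.53,0,0],[0.1,-0.08,-0.53,0,0],[0.1,-0.08,-0.53,0,0],[0.1,0,0,0,0],[0.1,0,0,0,0]]]';python3 - <<'E'
from h import *
p,q=st();m=R.from_quat(q).as_matrix();y=np.degrees(np.arctan2(m[1,1],m[0,1]));print(p,'yaw',y)
pin=np.array([.5687,-.1035]);Y=np.array([.1685,.9857])
print('to final',(pin+Y*.067-p[:2])/.025,'z over seat',p[2]-.1223)
a=cv2.imwrite
w=robot.camera('wrist')[100:300,200:440,::-1];t=robot.camera('top')[190:240,300:365,::-1];s=robot.camera('scene')[200:280,290:400,::-1]
r=lambda i:cv2.resize(i,(int(i.shape[1]*380/i.shape[0]),380),interpolation=cv2.INTER_CUBIC)
a('pics/in1.png',cv2.resize(np.hstack([r(w),r(t),r(s)]),None,fx=.54,fy=.54) if 0 else np.hstack([cv2.resize(w,(260,217)),cv2.resize(t,(282,217),interpolation=cv2.INTER_CUBIC),cv2.resize(s,(258,217),interpolation=cv2.INTER_CUBIC)]))
E
```

```text
t: 11.93
ee_pos: [0.5808, -0.04, 0.1451]
tcp_rot: [0.765, 0.644, 0.0, 0.0]
wrist_force: [0.7, 0.7, -2.3]
opening: 0.0359
[ 0.58078102 -0.03997811  0.14513987] yaw -9.877305431822077
to final [-0.03166081  0.10080058] z over seat 0.022839872258400715
```

View pics/in1.png

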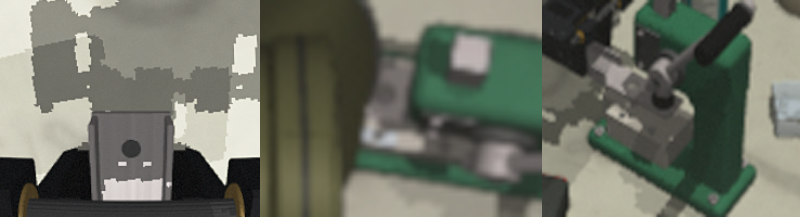

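The bracket is in the throat with its pad below the foot. Next I'll correct the position and lower it gently.

```bash
cat > m.py <<'E'
from h import *
def m():
    s=robot.observe();p,q=s['ee_pos'],s['tcp_rot'];m=R.from_quat(q).as_matrix();y=np.degrees(np.arctan2(m[1,1],m[0,1]))
    pin=np.array([.5687,-.1035]);Y=np.array([.1685,.9857])
    print(p.round(4),'yaw',y.round(2),'to final mm',((pin+Y*.067-p[:2])*1e3).round(1),'z over seat',(p[2]-.1223).round(4),'F',s['wrist_force'].round(1),'op',s['opening'].round(4),s['t'])
E
python3 -m inch '[[[0.1,0,0,0,0],[0.1,0,0,0,0]]]' >/dev/null; python3 -c "from m import *;m()"
```

```text
Traceback (most recent call last):
  File "m.py", line 5, in m
    print(p.round(4),'yaw',y.round(2),'to final mm',((pin+Y*.067-p[:2])*1e3).round(1),'z over seat',(p[2]-.1223).round(4),'F',s['wrist_force'].round(1),'op',s['opening'].round(4),s['t'])
                                                                                                                                                             ^^^^^^^^^^^^^^^^^^
AttributeError: 'float' object has no attribute 'round'
```

```bash
sed -i "s/s\['opening'\].round(4)/s['opening']/" m.py; python3 -c "from m import *;m()"
```

```text
[ 0.581  -0.0372  0.1447] yaw -9.63 to final mm [-1.  -0.2] z over seat 0.0224 F [ 0.2 -0.3 -1.1] op 0.035451769850294065 12.25
```

```bash
python3 -m inch '[[[0.1,-0.03,0,-0.12,0],[0.1,0,0,-0.12,0],[0.1,0,0,-0.12,0],[0.1,0,0,-0.1,0],[0.1,0,0,0,0],[0.1,0,0,0,0]]]'>/dev/null;python3 -c "from m import *;m()"; python3 -m inch '[[[0.1,0,0,-0.08,0],[0.1,0,0,-0.08,0],[0.1,0,0,0,0]]]'>/dev/null;python3 -c "from m import *;m()"
```

```text
[ 0.58   -0.0382  0.1329] yaw -9.71 to final mm [0.  0.8] z over seat 0.0106 F [-0.2  0.4 -1.7] op 0.035332199411088804 12.75
[ 0.5799 -0.0382  0.1289] yaw -9.71 to final mm [0.  0.7] z over seat 0.0066 F [-0.8 -0.  -1.2] op 0.03567185652506745 13.0
```

```bash
python3 -m inch '[[[0.1,0,0,-0.08,0],[0.1,0,0,-0.08,0],[0.1,0,0,0,0]]]'>/dev/null;python3 -c "from m import *;m()"; python3 -m inch '[[[0.1,0,0,-0.06,0],[0.1,0,0,-0.05,0],[0.1,0,0,0,0],[0.1,0,0,0,0]]]'>/dev/null;python3 -c "from m import *;m()"
python3 - <<'E'
from h import *
s=robot.camera('scene')[190:290,280:410,::-1]
cv2.imwrite('pics/in2.png',cv2.resize(s,None,fx=5,fy=5,interpolation=cv2.INTER_CUBIC))
E
```

```text
[ 0.5799 -0.0382  0.1249] yaw -9.71 to final mm [0.1 0.7] z over seat 0.0026 F [ 0.2  0.  -2.5] op 0.035517036635165845 13.25
[ 0.5802 -0.0382  0.1226] yaw -9.71 to final mm [-0.2  0.7] z over seat 0.0003 F [-0.2 -0.1 -0.8] op 0.035290134916354306 13.5833
```

View pics/in2.png

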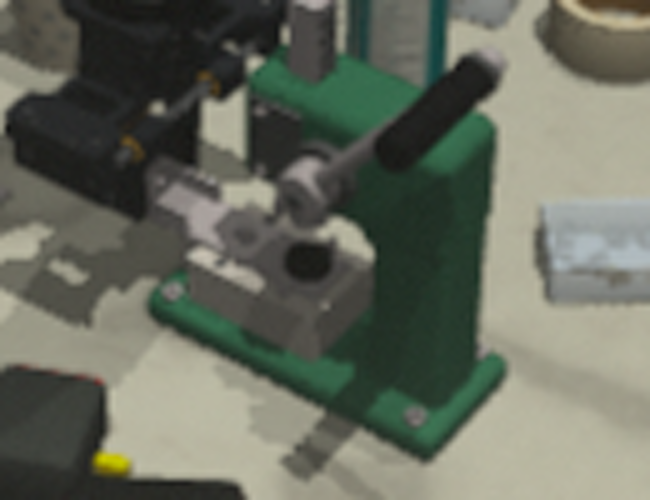

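It looks seated: pin visible in the hole at (245,235) and pad under the ram. Releasing and backing straight up.

```bash
python3 -m inch '[[[0.1,0,0,-0.03,0],[0.1,0,0,0,0],[0.55,0,0,0,0],[0.7,0,0,0,0],[1,0,0,0,0],[1,0,0,0,0],[1,0,0,0,0]]]'; python3 -m inch '[[[1,0,0,0.5,0],[1,0,0,1,0],[1,0,0,1,0],[1,0,0,1,0],[1,0,0,1,0],[1,0,0,1,0],[1,0,0,0,0],[1,0,0,0,0]]]'>/dev/null
python3 - <<'E'
from m import *;m()
s=robot.camera('scene')[190:290,280:400,::-1];w=robot.camera('wrist')[130:310,220:420,::-1]
cv2.imwrite('pics/w5.png',w)
cv2.imwrite('pics/rel.png',np.hstack([cv2.resize(s,(400,333),interpolation=cv2.INTER_CUBIC),cv2.resize(w,(370,333),interpolation=cv2.INTER_CUBIC)]))
E
```

```text
t: 14.22
ee_pos: [0.5801, -0.0382, 0.1216]
tcp_rot: [0.764, 0.645, -0.0, 0.0]
wrist_force: [0.2, 1.0, 0.2]
opening: 0.0667
[ 0.5808 -0.0383  0.2613] yaw -9.72 to final mm [-0.8  0.8] z over seat 0.139 F [ 0.3 -0.5  0.3] op 0.08809606328934433 14.8833
```

View pics/rel.png

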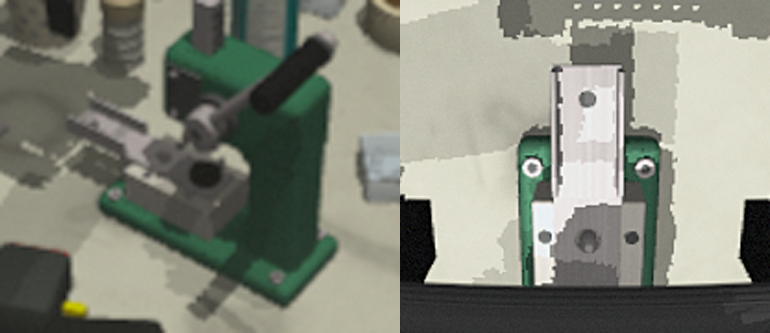

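It sits flat on the pin, straight between nest and plate edges, with the pad under the ram and the press open. Next I'll go above the lever grip with a quarter turn.

```bash
python3 -m inch '[[[1,0,0,0.93,1],[1,0,0,0.93,1],[1,0,0,0.93,1],[1,0,0,0.93,1],[1,0,0,0.93,1],[1,0,0,0.93,1],[1,-0.33,-0.53,0,1],[1,-0.33,-0.53,0,1],[1,-0.33,-0.53,0,1],[1,-0.33,-0.53,0,1]]]' 20; python3 -m inch '[[[1,-0.33,-0.53,0,1],[1,-0.33,-0.53,0,1],[1,-0.33,-0.53,0,1],[1,-0.33,-0.53,0,1],[1,-0.33,-0.53,0,1],[1,-0.33,-0.53,0,1],[1,-0.33,-0.53,0,1],[1,-0.33,-0.53,0,1],[1,-0.33,-0.53,0,1],[1,-0.33,-0.53,0,1]]]'; python3 -m inch '[[[1,-0.34,-0.53,0,1],[1,-0.34,-0.53,0,1],[1,-0.34,-0.53,0,0.5],[1,0,0,0,0],[1,0,0,0,0]]]'
python3 - <<'E'
from m import *;m();print(robot.observe()['joints'])
p=st();im=robot.camera('wrist')[...,::-1];cv2.imwrite('pics/w6.png',im)
K=robot.camera_params('wrist')['K']
g=im.max(2);print(g[180:300:6,250:400:10])
E
```

```text
t: 15.82
ee_pos: [0.5461, -0.0917, 0.3973]
tcp_rot: [0.496, 0.868, -0.001, -0.001]
wrist_force: [-0.3, -0.9, 1.1]
opening: 0.0881
t: 16.65
ee_pos: [0.4635, -0.2242, 0.3973]
tcp_rot: [0.169, 0.986, 0.0, -0.002]
wrist_force: [0.1, -0.6, -0.6]
opening: 0.0883
t: 17.07
ee_pos: [0.4385, -0.2637, 0.3976]
tcp_rot: [0.086, 0.996, 0.001, -0.001]
wrist_force: [-0.2, 0.5, 0.3]
opening: 0.0882
[ 0.4385 -0.2637  0.3976] yaw 80.12 to final mm [141.5 226.2] z over seat 0.2753 F [-0.2  0.5  0.3] op 0.088244313523013 17.0667
[ 0.78098518  0.45490729 -0.50558234  1.75692428  0.25487231  0.99774921
  1.57712764]
[[233   5 233 231 232 226 129  22 141  88  95 184 107 234 207]
 [227 232 232 233 232 219  23  27  22 121 122 117 102 108 107]
 [233 251 233 231 232 225  30  39  25 125 127 133 142 111 115]
 [232  31 234 230 232 227  28  41  26 129 103 184 110 111 112]
 [234 231 231 232 230 223  29  35  18  58  50  67  47  50  50]
 [230 234 232 235 232 232  25  42  22  95  71 108  71  72  72]
 [231 232 232 232 232 229  30  22  20  88  72  72  75  71  80]
 [234 228 234 232 235 230  14  19  12  43  50  49  48  67  74]
 [234 232 234 230 233 236  11  21  16  43  45  45  50  64  74]
 [235 233 233 233 234 237  19  17  24  45  55  47  47  69  75]
 [235 230 228 233 232 238  16  22  11  56  57  50  46  61  71]
 [252 228 230 231 229 234  17  16  19  51  44  43  44  44  43]
 [ 63 224 227 225 223 235  15  20  17  49  46  50  49  47  85]
 [161 231 226 218 210 216   9  23  18 175  45  43  43  81 104]
 [158 233 230 211 208 213  16  30  19 194  48  61  76 105  51]
 [162 232 231 223 216 223  29  25  20 233  96  71 103 120  74]
 [ 40 236 230 229 228 232  26  16  15 231  72  98 114 130 147]
 [ 70 251 239 237 232 236  26  23  21  49  97 114 157 155 162]
 [ 49  72  77  79  83  81  80  81  75  79  80  75  79  49  45]
 [116  57  43  42  43  67  67  74  43  43  66  57  68  47  52]]
```

The grip's dark columns (about 308–338) are centred on the tool axis. Descending and closing.

```bash
python3 -m inch '[[[1,0,0,-0.7,0],[1,0,0,-0.7,0],[1,0,0,-0.5,0],[1,0,0,-0.3,0],[1,0,0,0,0]]]'; python3 -m inch '[[[0.1,0,0,0,0],[0.1,0,0,0,0],[0.1,0,0,0,0],[0.1,0,0,0,0],[0.1,0,0,0,0],[0.1,0,0,0,0],[0.1,0,0,0,0],[0.1,0,0,0,0],[0.1,0,0,0,0]]]' 15; python3 -c "from m import *;m()"
```

```text
t: 17.53
ee_pos: [0.439, -0.262, 0.3422]
tcp_rot: [0.084, 0.996, 0.001, -0.001]
wrist_force: [-1.1, 0.1, 0.1]
opening: 0.0879
t: 18.28
ee_pos: [0.4391, -0.2635, 0.3438]
tcp_rot: [0.085, 0.996, 0.0, -0.0]
wrist_force: [-0.9, 0.6, 0.7]
opening: 0.0299
[ 0.4391 -0.2635  0.3438] yaw 80.29 to final mm [140.9 226. ] z over seat 0.2215 F [-0.9  0.6  0.7] op 0.02990103382050151 18.2833
```

```bash
python3 -m inch '[[[0.1,0,0,0,0],[0.1,0,0,0,0],[0.1,0,0,0,0]]]'; python3 - <<'E'
from m import *;m()
f=lambda a:np.array([-.17*np.cos(.9-a),.17*np.sin(.9-a)])
o=f(0)
for a in np.r_[0:1.0:.1,1.0,1.05,1.1,1.14,1.17]:
    d=f(a)-o;n=f(a);print(round(a,2),'cum mm xyz',(d[0]*.1685e3).round(1),(d[0]*.9857e3).round(1),(d[1]*1e3).round(1),end='  ')
    if a>0: q=f(a)-pv;print('step units',(q[0]*.1685/.025).round(3),(q[0]*.9857/.025).round(3),(q[1]/.025).round(3))
    else:print()
    pv=n
E
```

```text
t: 18.53
ee_pos: [0.4389, -0.2647, 0.3437]
tcp_rot: [0.085, 0.996, -0.001, -0.0]
wrist_force: [0.4, -4.3, -0.2]
opening: 0.0209
[ 0.4389 -0.2647  0.3437] yaw 80.22 to final mm [141.1 227.2] z over seat 0.2214 F [ 0.4 -4.3 -0.2] op 0.02090436057323801 18.5333
0.0 cum mm xyz 0.0 0.0 0.0  
0.1 cum mm xyz -2.2 -12.6 -11.2  step units -0.086 -0.503 -0.449
0.2 cum mm xyz -4.1 -24.0 -23.6  step units -0.078 -0.457 -0.497
0.3 cum mm xyz -5.8 -34.1 -37.2  step units -0.069 -0.405 -0.541
0.4 cum mm xyz -7.3 -42.9 -51.7  step units -0.06 -0.35 -0.579
0.5 cum mm xyz -8.6 -50.2 -67.0  step units -0.05 -0.291 -0.612
0.6 cum mm xyz -9.6 -55.9 -82.9  step units -0.039 -0.23 -0.639
0.7 cum mm xyz -10.3 -60.1 -99.4  step units -0.028 -0.166 -0.659
0.8 cum mm xyz -10.7 -62.6 -116.2  step units -0.017 -0.1 -0.672
0.9 cum mm xyz -10.8 -63.4 -133.2  step units -0.006 -0.033 -0.679
1.0 cum mm xyz -10.7 -62.6 -150.1  step units 0.006 0.033 -0.679
1.05 cum mm xyz -10.5 -61.5 -158.6  step units 0.007 0.042 -0.337
1.1 cum mm xyz -10.3 -60.1 -166.9  step units 0.01 0.058 -0.335
1.14 cum mm xyz -10.0 -58.6 -173.6  step units 0.01 0.059 -0.265
1.17 cum mm xyz -9.8 -57.3 -178.5  step units 0.009 0.051 -0.197
```

```bash
python3 -m inch '[[[0.1,-0.09,-0.5,-0.45,0],[0.1,-0.08,-0.46,-0.5,0],[0.1,-0.07,-0.4,-0.54,0],[0.1,-0.06,-0.35,-0.58,0],[0.1,-0.05,-0.29,-0.61,0],[0.1,0,0,0,0],[0.1,0,0,0,0]]]' 20; python3 -m inch '[[[0.1,-0.04,-0.23,-0.64,0],[0.1,-0.03,-0.17,-0.66,0],[0.1,-0.02,-0.1,-0.67,0],[0.1,0,-0.03,-0.68,0],[0.1,0,0.02,-0.4,0],[0.1,0,0,0,0],[0.1,0,0,0,0]]]'; python3 -c "from m import *;m()"
```

```text
t: 19.12
ee_pos: [0.4299, -0.3148, 0.277]
tcp_rot: [0.086, 0.996, -0.001, -0.0]
wrist_force: [-2.5, -5.5, 6.6]
opening: 0.0216
t: 19.7
ee_pos: [0.4276, -0.3278, 0.2011]
tcp_rot: [0.086, 0.996, -0.001, -0.001]
wrist_force: [-2.6, -6.2, 3.2]
opening: 0.021
[ 0.4276 -0.3278  0.2011] yaw 80.19 to final mm [152.4 290.4] z over seat 0.0788 F [-2.6 -6.2  3.2] op 0.02103678798920434 19.7
```

```bash
python3 -m inch '[[[0.1,0.01,0.02,-0.3,0],[0.1,0.01,0.04,-0.33,0],[0.1,0.01,0.05,-0.33,0],[0.1,0.01,0.03,-0.14,0],[0.1,0,0,0,0],[0.1,0,0,0,0]]]'; python3 -c "from m import *;m()";  python3 -m inch '[[[0.1,0.01,0.06,-0.14,0],[0.1,0.01,0.06,-0.12,0],[0.1,0,0,0,0],[0.1,0,0,0,0]]]'; python3 - <<'E'
from m import *;m()
s=robot.camera('scene')[190:290,280:410,::-1]
cv2.imwrite('pics/p1.png',cv2.resize(s,None,fx=6,fy=6,interpolation=cv2.INTER_CUBIC))
E
```

```text
t: 20.2
ee_pos: [0.4283, -0.3243, 0.1742]
tcp_rot: [0.086, 0.996, -0.002, -0.001]
wrist_force: [-3.5, -5.8, 6.4]
opening: 0.0209
[ 0.4283 -0.3243  0.1742] yaw 80.18 to final mm [151.7 286.8] z over seat 0.0519 F [-3.5 -5.8  6.4] op 0.02090752694045706 20.2
t: 20.53
ee_pos: [0.4286, -0.3226, 0.1679]
tcp_rot: [0.086, 0.996, -0.002, -0.001]
wrist_force: [-4.6, -8.3, 5.3]
opening: 0.021
[ 0.4286 -0.3226  0.1679] yaw 80.11 to final mm [151.4 285.2] z over seat 0.0456 F [-4.6 -8.3  5.3] op 0.02096144688756047 20.5333
```

View pics/p1.png

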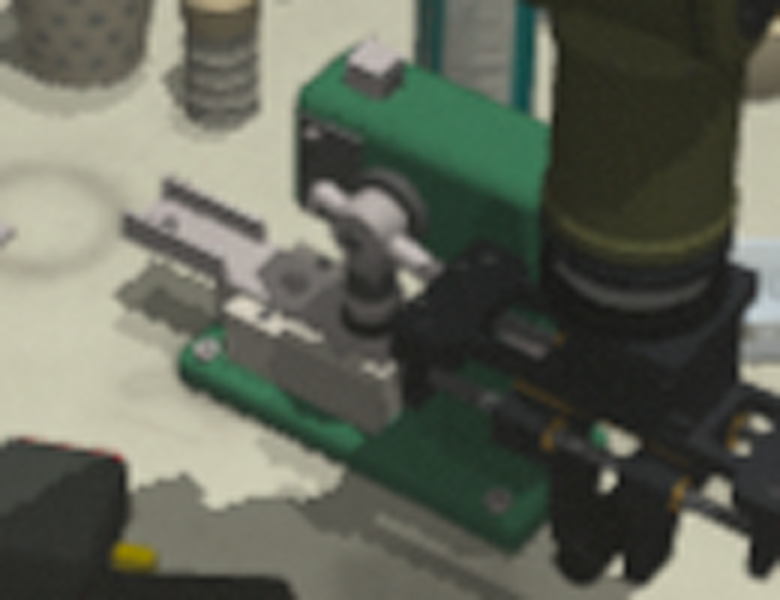

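The foot is down on the pad and the bracket hasn't shifted. Height reading suggests about 4.6 mm of foot travel, but the force suggests a bit less. I'll nudge down slightly, ease the sideways strain, and cross-check with the ram stub's travel in the scene camera.

```bash
python3 -m inch '[[[0.1,-0.02,-0.03,-0.08,0],[0.1,0,0,-0.02,0],[0.1,0,0,0,0],[0.1,0,0,0,0],[0.1,0,0,0,0]]]'; python3 - <<'E'
from m import *;m()
s=robot.camera('scene')[...,::-1].copy();cv2.imwrite('pics/s2.png',s)
a=cv2.cvtColor(cv2.imread('pics/scene0.png'),cv2.COLOR_BGR2GRAY);b=cv2.cvtColor(s,cv2.COLOR_BGR2GRAY)
P=robot.camera_params('scene');W=np.linalg.inv(P['world_from_camera'])
def pr(x,y,z):
    c=W@[x,y,z,1];u=P['K']@c[:3];return u[:2]/u[2]
for z in(.205,.22,.235,.24):print(z,pr(.5611,-.1479,z))
# upscaled profile columns along stub
for n,i in(('rest',cv2.imread('pics/scene0.png')),('now',s)):
    print(n);print(cv2.cvtColor(i,cv2.COLOR_BGR2HSV)[176:214,338:348,1].mean(1).astype(int).tolist(), i[176:214,338:348].max(2).mean(1).astype(int).tolist())
E
```

```text
t: 21.0
ee_pos: [0.4286, -0.3222, 0.1657]
tcp_rot: [0.086, 0.996, -0.002, -0.0]
wrist_force: [-4.0, -5.7, 7.5]
opening: 0.0207
[ 0.4286 -0.3222  0.1657] yaw 80.17 to final mm [151.4 284.8] z over seat 0.0434 F [-4.  -5.7  7.5] op 0.02068701313225667 21.0
0.205 [341.87212617 203.1648673 ]
0.22 [341.95503071 198.80988628]
0.235 [342.03899672 194.3991461 ]
0.24 [342.0672248  192.91632297]
rest
[45, 43, 41, 40, 38, 37, 35, 33, 33, 31, 28, 22, 20, 17, 16, 16, 17, 18, 19, 19, 17, 19, 20, 17, 19, 23, 24, 26, 41, 72, 103, 123, 123, 122, 120, 113, 97, 86] [112, 116, 119, 122, 127, 131, 136, 141, 147, 152, 153, 152, 151, 144, 125, 93, 69, 66, 63, 64, 66, 66, 65, 66, 64, 62, 62, 62, 68, 75, 85, 93, 94, 91, 86, 79, 75, 65]
now
[44, 41, 41, 39, 38, 37, 34, 33, 31, 31, 31, 31, 31, 31, 31, 31, 31, 31, 31, 31, 29, 24, 20, 17, 17, 22, 23, 26, 38, 66, 102, 123, 123, 122, 121, 113, 99, 87] [138, 143, 147, 151, 157, 162, 167, 173, 180, 187, 190, 192, 192, 192, 192, 191, 191, 191, 192, 192, 190, 182, 180, 180, 162, 125, 91, 81, 84, 95, 109, 118, 116, 113, 107, 99, 92, 80]
```

The stub has dropped 10.3 px, about 35.0 mm of ram travel. That gives a ≈ 1.17 and a foot about 5 mm in, matching the grip height (0.120 m). Holding, then handing in.

```bash
python3 -m inch '[[[0.1,0,0,0,0],[0.1,0,0,0,0],[0.1,0,0,0,0],[0.1,0,0,0,0],[0.1,0,0,0,0],[0.1,0,0,0,0]]]' && python3 -c "
from m import *;m();print(robot.finish_job())"
```

```text
t: 21.55
ee_pos: [0.4286, -0.3222, 0.1657]
tcp_rot: [0.086, 0.996, -0.002, -0.0]
wrist_force: [-3.9, -5.7, 7.7]
opening: 0.021
[ 0.4286 -0.3222  0.1657] yaw 80.17 to final mm [151.4 284.8] z over seat 0.0434 F [-3.9 -5.7  7.7] op 0.021021496678465968 21.55
the job is handed in; nothing more can be done
None
```

The padded bracket hangs on the press pin, flat in the nest with its pad under the ram. I let go of it while the press was open. The lever is held down by its black grip with the foot pushed in about halfway. I handed in at 21.6 s; no verdict was reported.

- **Collision on the way:** on my first approach over the press, the held bracket hit the ram stub that stands out of the head, with about 43 N at the wrist. That turned the bracket about 4.7° in the fingers. I set it back on the bench, regripped it and came in through the throat instead. The 40 N limit is for the arm and gripper body; I believe only the held bracket touched, but I could not confirm that.
- **Seating:** after release, the wrist and scene pictures showed the pin in the hole and the bracket square in the nest. The bracket was still in place with the foot down on its pad.
- **Pressing:** the grip axis is at 0.120 m, and the ram stub in the scene camera has dropped about 35 mm. Both give a lever angle of about 1.17 rad and a foot travel of about 5 mm. At the end the wrist read 7.7 N upward plus about 7 N sideways, roughly what 1.17 rad needs. An earlier force reading had suggested less travel (about 3 mm), so I went down another 2 mm.
- **Not checked directly:** the orange band was not readable at this resolution, so the foot travel is inferred, not seen. I ran no separate check that the bystanders had stayed put.
- **Picture budget:** I viewed 12 pictures, two over the budget of 10.

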